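Raise the selling desk's camera on its telescopic pole

ROBOT

A 7-joint arm with a two-finger parallel gripper is mounted at the origin on the work surface. World frame = base frame: x ahead of the robot, y to its left, z up, the work surface at z = 0. Lengths are in m, angles in rad, forces in N, time in s.
With the tool pointing down it reaches from about 0.4 to 0.9 m from the base axis. Payload 5.6 kg.
Tool frame: the origin (TCP) lies midway between the tips of the shut fingers; the grasp point (between the pads) lies 19 mm behind it; z points along the fingers, y is the line along which they close (so a half turn about z gives the same grasp; the last joint's range is limited). The gripper opens to 92 mm and grips with 3 to 60 N. Pads are 20 mm wide; open, the fingers measure 128 mm over their backs; the gripper's body (75 mm by 189 mm) begins 69 mm behind the grasp point.
Start: joints at [1.198, 0.468, -0.012, 1.603, 0.006, 1.071, -0.056], TCP at [0.21, -0.615, 0.215] pointing down, gripper open.
Joint ranges: [-2.53, 2.53], [-0.31, 2.02], [-1.57, 1.55], [0.28, 2.44], [-1.29, 4.43], [0.15, 1.84], [-2.92, 2.92]. Speed limits (rad/s): [2.57, 2.57, 3.14, 3.14, 3.14, 3.14, 3.14].

INTERFACE

Orientations are given as a unit quaternion [w, x, y, z].
In Python, from rig import arm gives the robot as it stands.
- The arm moves only by the tool jog_arm, never from a script. Its argument "steps" is a list of rows, each a list of 3 entries, a list of its own where there are three numbers: the shift along the tool's x, y, z in mm, then the turn, a rotation vector about the tool's x, y, z in rad, then the opening, from -1 (shut) to 1 (fully open). In form: [[[dx, dy, dz], [ax, ay, az], hand], ...]. A call has 1 to 5 rows; each row is the pose to reach, as a shift and turn from the pose commanded when the call began, along the tool's axes at that moment; what a row does not reach only later rows make up. A row lasts 1/8 s, in which the tool goes at most 62.5 mm and 10.7 degrees, less where a joint would pass 70% of its speed; a pose out of reach is approached as far as the arm can. A call with a gripper value outside its range is refused whole. The fingers move at their own pace and stop on an object; "force" is the grip in N (left out, the last holds). Time passes only in rows, so rows that repeat a pose let the fingers close. It gives the time, the measured TCP pose, the force, the opening and the grip force at its end, in the units of the state.
- arm.sense(): the state, without advancing time (a new reading comes with each control period).
- arm.get_image(name): name is "scene" or "top" or "wrist"; returns the picture (384x512x3 uint8, blue, green, red); there is no depth.
- arm.camera_model(name): a dict with "fov_y" (degrees; the focal length in pixels is half the picture's height over the tangent of half this angle, whatever the lens; pixels are square), "cx", "cy" (the principal point, pixels), "dist" ([k1, k2, p1, p2, k3] as OpenCV has them; the pictures are not rectified), "pose" (4x4, takes a point from camera to world coordinates). Camera axes: x right, y down, z forward; pixel columns grow to the right and rows downward; lengths in m; the calibration is good to about 2 mm. A picture is of the moment at which its call begins: read the wrist's pose just before it. camera_model takes no time and is no camera call; for the wrist camera it gives the pose at the moment of the call.
- arm.job_done(): hands the job in; it is judged then, once.
Trained networks look in the newest picture that a camera, given by its name, has taken for a name from the list of things; names that differ only in an ending like _2 or _b are one class to them, and where a whole thing is asked for, a point or a joint stands for the part that bears it (a point fixed in the world has none). Each returns a list of dicts, best first, with "score" (0 to 1); they miss things now and then, are a little off and sometimes report something else, mostly with a low value. They report only what shows in the picture. A call takes as long as a camera call.
- arm.recognise(target, camera): "at" ([x, y, z] in m, in world coordinates, good to about 4 mm: the middle of the surface that is visible of it).
- arm.landmark_of(target, camera): "at" ([x, y, z] in m, in world coordinates, good to about 4 mm: a listed point, or the origin of a listed thing).
The state is a dict: "t": time; "joints": joint angles; "joint_velocities": joint speeds; "joint_efforts": joint torques, N m; "tool_pos": TCP position; "ee_rot": TCP orientation; "contact_force": force on the tool from outside, world axes, zero at the start; "torque": the same for the moment, N m; "opening": opening from 0.0 (shut) to 1.0 (fully open); "grip_force": force on a finger pad.
Only numpy, scipy, OpenCV 4.12 (cv2) and the standard library are available. Lean on these libraries where they do the work, as an engineer would, in place of code of your own. Each camera call takes 0.05 s, during which the arm holds its last target. There are 200 camera calls.

TASK

Press the white release button down fully to unlock the little camera's telescopic pole, then take the camera gently by its two flat sides, squeezing it with no more than 50 N per finger, and pull it straight up past the first stop to the second stop, where the pole is fully extended. Keep holding it there: the program finishes with the camera still held at full height, because it sinks when let go. Leave the glass bowl, the tape roll and the foam parcel where they are.

Things in the scene. Friction and masses are not known exactly. Their poses are not given: they have to be found in the camera images.
- pole_base: Fixed desk stand, turned up to 0.8 rad either way. Steel plate 18 mm thick, x -55 to +145, y -55 to +55 mm. Origin on the table, on the pole's vertical axis; z up, x from the pole to the black button box behind the camera. Fixed outer tube (30 mm wide, collar 38 mm) at the origin, top 90 mm up. Box 56 (x) x 50 (y) mm, top 88 mm up, centred at x = +100 mm.
- camera: Small grey camera on the pole, 50 (x) x 40 (y) x 45 (z) mm, 0.2 kg; origin at its centre, 122.5 mm above the table when down, 242.5 mm at the second stop; axes as pole_base. Round lens stands out 9 mm from its -x face. The flat sides to grip face +y and -y, 40 mm apart, with nothing beside them. It moves only straight up and down and cannot turn.
- button_top (a point): Centre of the top of the white round release button (28 mm diameter) on the black box, 100 mm from the pole along +x of pole_base, 102 mm above the table when up, 95 mm when fully down. Pressed straight down.
- release_button (a joint): How far the button is pressed, m: 0 up (locked), 0.007 fully down. It takes about 4 N, moves slowly, and stays down without being held. The pole unlocks only with the button more than about 4 mm down; locked, the camera cannot be lifted.
- inner_tube (a joint): Travel of the inner tube (carries the camera) out of the middle tube, m: 0 in, 0.060 at the first stop. Slides first and easily (about 3 N to lift); sinks by its own weight when let go.
- middle_tube (a joint): Travel of the middle tube out of the fixed tube, m: 0 in, 0.060 at the second stop. It follows once the inner tube is at the first stop, against some 5 N of friction (about 8 N pull in all); then a hard stop. In all the camera rises 120 mm.
- glass_bowl: Bystander: loose glass bowl, rim 150 mm across, 55 mm high, origin under its centre.
- tape_roll: Bystander: loose roll of packing tape lying flat, 100 mm across, 48 mm high, origin under its centre.
- foam_parcel: Bystander: loose foam parcel 120 x 100 x 75 mm, origin under its centre.

How it is judged:
On the way, in this order (a step that is already met when the one before it is completed fails the run):
1. the release button is pressed down (value of joint release_button above 0.0055 m), for 0.1 s.
2. the camera is drawn up to the first stop (value of joint inner_tube above 0.055 m), for 0.1 s.
3. the camera is drawn up to the second stop (value of joint each of inner_tube, middle_tube above 0.054 m), for 0.2 s.
At the end, for the whole second after the job is handed in: The button is down (more than 5.5 mm), both tubes are within 6 mm of their full 60 mm travel, and the camera is still, held there by the fingers (contact above 2 N) and touched by none of the bystanders (all of step 3 and value of joint release_button above 0.0055 m and height (world z) of camera above 0.2305 m and contact force between the fingers and camera above 2 N and linear speed of camera below 0.02 m/s and contact force between each of glass_bowl, tape_roll, foam_parcel and camera below 0.1 N); the arm keeps its last pose, push and grip.
It fails at once if the camera is squeezed or wrenched (over 120 N in all, both fingers together) (contact force between the fingers and camera above 120 N).
It fails at once if the glass bowl is moved (distance of glass_bowl from where it was at the start of the episode above 0.03 m).
It fails at once if the tape roll is moved (distance of tape_roll from where it was at the start of the episode above 0.03 m).
It fails at once if the foam parcel is moved (distance of foam_parcel from where it was at the start of the episode above 0.03 m).
It also fails if it takes over 43 s, if anything falls off the work surface, if the arm or the gripper's body presses on something with over 40 N, if the wrist force passes 120 N, or if a joint passes its speed limit or range.

## Working session

There is one attempt and no reset: what is moved stays moved. The work goes in short steps, Python scripts to look and compute and a tool call to move; the robot and the scene stay as the last step left them, time stands still between calls to the robot, and variables do not carry over. Pictures are saved under pics/ and viewed, at most 10 in all, crops included, and the job is handed in when it is done.

Besides the shell and the picture viewer there is one more tool, called after "Call:" by a JSON object that holds its "method" and its "body", one argument or row to a line. jog_arm: Moves the arm, as the interface text tells. Its arguments: {"type":"object","properties":{"steps":{"type":"array","items":{"type":"array"}},"force":{"type":"number"}},"required":["steps"]}

```bash
mkdir -p pics; python3 - <<'E'
from rig import arm
import cv2
s=arm.sense();print(s['t'],s['tool_pos'],s['ee_rot'],s['contact_force'],s['opening'])
a=arm.get_image('scene');b=arm.get_image('top')
cv2.imwrite('pics/a.png',cv2.resize(cv2.hconcat([a,b]),(800,300)))
for c in('top','scene'):
  for n in('camera','button_top','pole_base','glass_bowl','tape_roll','foam_parcel'):
    print(c,n,[([round(x,3) for x in d['at']],round(d['score'],2)) for d in arm.landmark_of(n,c)[:2]])
E
```

```text
0.0 [ 0.21023439 -0.61443831  0.21363904] [-8.66647334e-04  9.86441279e-01  1.64112176e-01 -2.14837512e-04] [ 0.20085017  0.05747692 -0.37776446] 1.0007544685951526
top camera [([0.562, -0.118, 0.12], 0.8), ([0.483, -0.29, 0.0], 0.71)]
top button_top [([0.661, -0.12, 0.102], 0.41)]
top pole_base [([0.561, -0.12, 0.002], 0.55)]
top glass_bowl [([0.59, 0.089, 0.002], 0.74)]
top tape_roll [([0.485, -0.291, -0.002], 0.63)]
top foam_parcel [([0.654, -0.316, -0.001], 0.97)]
scene camera [([0.481, -0.291, 0.004], 0.74), ([0.562, -0.117, 0.123], 0.69)]
scene button_top [([0.658, -0.124, 0.105], 0.52)]
scene pole_base [([0.562, -0.12, -0.0], 0.8), ([0.482, -0.29, 0.003], 0.48)]
scene glass_bowl [([0.586, 0.089, 0.002], 0.9)]
scene tape_roll [([0.483, -0.292, 0.003], 0.74)]
scene foam_parcel [([0.66, -0.314, 0.001], 0.69), ([0.586, 0.089, 0.002], 0.32)]
```

View pics/a.png

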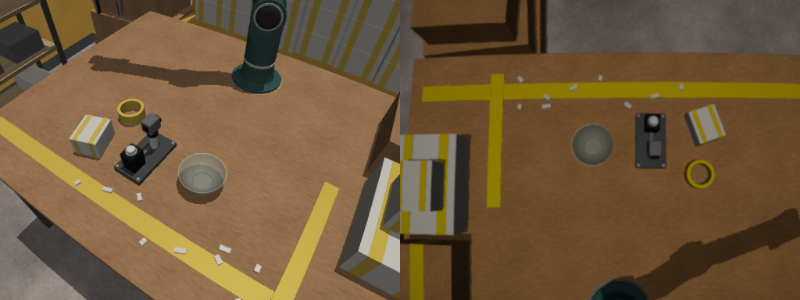

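The stand is at about (650,140) in the top half, with the button on the far side and yaw near 0. The bowl, roll and parcel are well clear of the path. The detector results agree with this. I'll move above the button with the fingers shut.

Call:
{"method": "jog_arm", "body": {
  "steps": [
    [[55,-30,0],[0,0,0.07],-1],
    [[110,-60,0],[0,0,0.14],-1],
    [[165,-90,0],[0,0,0.21],-1],
    [[220,-120,0],[0,0,0.28],-1],
    [[275,-150,0],[0,0,0.34],-1]
  ],
  "force": 20
}}

```text
t: 1.32
tool_pos: [0.4229, -0.3831, 0.215]
ee_rot: [0.0, 1.0, -0.006, 0.0]
contact_force: [0.4, -0.6, 0.8]
opening: 0.479
grip_force: 0.0
```

```bash
cat > h.py <<'E'
from rig import arm
import numpy as np
from scipy.spatial.transform import Rotation as R
def go(p,yaw=None):
    s=arm.sense();w,x,y,z=s['ee_rot'];r=R.from_quat([x,y,z,w])
    print('t',s['t'],'pos',s['tool_pos'],'f',s['contact_force'],'open',s['opening'])
    print('shift mm',(r.inv().apply(np.array(p)-s['tool_pos'])*1e3).round(1))
    if yaw is not None:
        t=R.from_euler('z',yaw)*R.from_quat([1,0,0,0]);print('turn',(r.inv()*t).as_rotvec().round(3))
E
python3 -c "
from h import *
go([.660,-.121,.14],-.02)"
```

```text
t 1.325 pos [ 0.42285624 -0.38310277  0.21495938] f [ 0.4210327  -0.64066792  0.75931378] open 0.4794462285355366
shift mm [ 233.8 -265.1   74.9]
turn [ 0.001 -0.001  0.007]
```

Call:
{"method": "jog_arm", "body": {
  "steps": [
    [[40,-45,0],[0,0,0.007],-1],
    [[80,-90,0],[0,0,0.007],-1],
    [[120,-135,0],[0,0,0.007],-1],
    [[160,-180,0],[0,0,0.007],-1],
    [[195,-220,0],[0,0,0.007],-1]
  ]
}}

```text
t: 1.95
tool_pos: [0.6202, -0.1646, 0.2148]
ee_rot: [-0.0, 1.0, -0.008, 0.0]
contact_force: [1.0, -0.0, -0.5]
opening: 0.002
grip_force: 0.0
```

```bash
python3 - <<'E'
from h import *
import cv2
cv2.imwrite('pics/w1.png',arm.get_image('wrist'))
for n in('camera','button_top','pole_base'):
    print(n,[(np.round(d['at'],4),round(d['score'],2)) for d in arm.landmark_of(n,'wrist')[:2]])
go([.660,-.121,.115],-.02)
E
```

```text
camera [(array([ 0.5581, -0.1187,  0.1205]), 0.67)]
button_top [(array([ 0.6614, -0.1195,  0.1031]), 0.65)]
pole_base [(array([ 0.5654, -0.1177, -0.0048]), 0.66)]
t 2.15 pos [ 0.61908893 -0.16552699  0.21421034] f [-1.53363506 -0.77793131  0.04552047] open 0.0023588022770358475
shift mm [ 40.3 -45.1  99.2]
turn [0.    0.001 0.005]
```

View pics/w1.png

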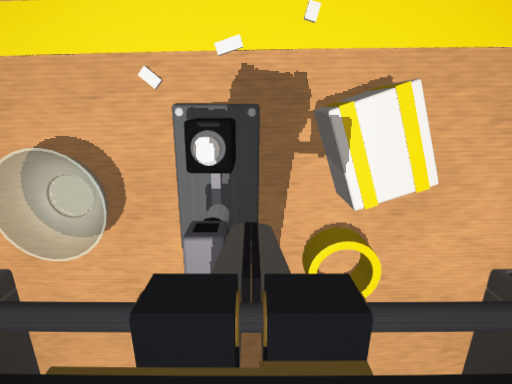

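The wrist view shows the white button at (208,148) and the camera at (205,240). The plate is aligned with the tool. I'll move over the button, descend to just above it, then press slowly.

Call:
{"method": "jog_arm", "body": {
  "steps": [
    [[42,-45,0],[0,0,0],-1],
    [[42,-45,40],[0,0,0],-1],
    [[42,-45,80],[0,0,0],-1],
    [[42,-45,100],[0,0,0],-1],
    [[42,-45,106],[0,0,0],-1]
  ]
}}

```text
t: 2.78
tool_pos: [0.6607, -0.1238, 0.1077]
ee_rot: [0.0, 1.0, -0.01, -0.001]
contact_force: [0.3, -0.2, 0.5]
opening: 0.003
grip_force: 0.0
```

Call:
{"method": "jog_arm", "body": {
  "steps": [
    [[0,0,4],[0,0,0],-1],
    [[0,0,7],[0,0,0],-1],
    [[0,0,10],[0,0,0],-1],
    [[0,0,12],[0,0,0],-1],
    [[0,0,13],[0,0,0],-1]
  ]
}}

```text
t: 3.4
tool_pos: [0.6625, -0.1226, 0.0963]
ee_rot: [0.0, 1.0, -0.009, 0.001]
contact_force: [1.2, -0.1, 4.4]
opening: 0.005
grip_force: 2.0
```

Call:
{"method": "jog_arm", "body": {
  "steps": [
    [[0,0,1],[0,0,0],-1],
    [[0,0,2],[0,0,0],-1],
    [[0,0,3],[0,0,0],-1],
    [[0,0,3],[0,0,0],-1],
    [[0,0,3],[0,0,0],-1]
  ]
}}

```text
t: 4.03
tool_pos: [0.6625, -0.1226, 0.0954]
ee_rot: [0.0, 1.0, -0.009, 0.001]
contact_force: [-3.4, 0.4, 16.4]
opening: 0.005
grip_force: 8.2
```

The button is at its hard stop (16 N at z = 95 mm). I'll rise, open, and move over the camera.

Call:
{"method": "jog_arm", "body": {
  "steps": [
    [[0,0,-50],[0,0,0],-1],
    [[0,0,-100],[0,0,0],1],
    [[-30,-2,-120],[0,0,0],1],
    [[-70,-3,-120],[0,0,0],1],
    [[-101,-4,-120],[0,0,0],1]
  ]
}}

```text
t: 4.65
tool_pos: [0.5586, -0.1162, 0.212]
ee_rot: [-0.0, 1.0, -0.009, -0.001]
contact_force: [0.4, -0.8, -0.7]
opening: 0.418
grip_force: 0.0
```

```bash
python3 - <<'E'
from h import *
import cv2
cv2.imwrite('pics/w2.png',arm.get_image('wrist'))
for c in('wrist','top'):
  if c=='top': arm.get_image(c)
  for n in('camera','button_top'):
    print(c,n,[(np.round(d['at'],4),round(d['score'],2)) for d in arm.landmark_of(n,c)[:2]])
go([.5615,-.1185,.1035],-.015)
E
```

```text
wrist camera [(array([ 0.5607, -0.1179,  0.1234]), 0.82), (array([ 0.5633, -0.119 , -0.0053]), 0.37)]
wrist button_top [(array([ 0.6623, -0.1207,  0.096 ]), 0.9)]
top camera [(array([ 0.5622, -0.1144,  0.1236]), 0.43)]
top button_top [(array([ 0.6622, -0.118 ,  0.0958]), 0.5)]
t 4.95 pos [ 0.56144203 -0.11637902  0.2122944 ] f [0.52883296 0.40495988 0.3798482 ] open 0.6767359171635053
shift mm [1.000e-01 2.200e+00 1.088e+02]
turn [-0.    -0.    -0.002]
```

View pics/w2.png

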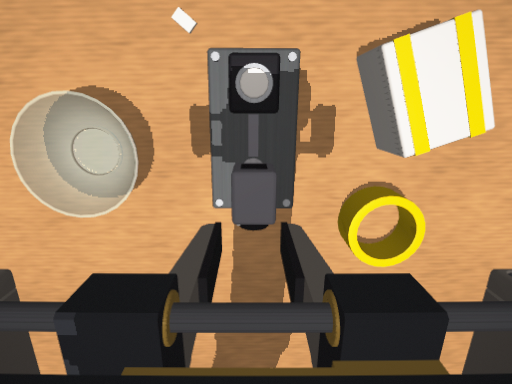

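The camera at (254,190) is centred between the open fingers, and the button reads 96 mm, so it is down. I'll descend.

Call:
{"method": "jog_arm", "body": {
  "steps": [
    [[0,1,10],[0,0,0],1],
    [[0,1,30],[0,0,0],1],
    [[0,1,60],[0,0,0],1],
    [[0,1,90],[0,0,0],1],
    [[0,1,108],[0,0,0],1]
  ]
}}

```text
t: 5.58
tool_pos: [0.5599, -0.1174, 0.1021]
ee_rot: [-0.0, 1.0, -0.009, -0.001]
contact_force: [-0.0, -0.1, -0.8]
opening: 1.001
grip_force: 0.0
```

Call:
{"method": "jog_arm", "body": {
  "steps": [
    [[0,0,0],[0,0,0],0.2],
    [[0,0,0],[0,0,0],0.0],
    [[0,0,0],[0,0,0],-0.1],
    [[0,0,0],[0,0,0],-0.2],
    [[0,0,0],[0,0,0],-0.3]
  ],
  "force": 25
}}

```text
t: 6.2
tool_pos: [0.5609, -0.1177, 0.1051]
ee_rot: [0.0, 1.0, -0.009, 0.0]
contact_force: [0.1, 0.4, -0.0]
opening: 0.477
grip_force: 0.0
```

Call:
{"method": "jog_arm", "body": {
  "steps": [
    [[0,0,0],[0,0,0],-0.5],
    [[0,0,0],[0,0,0],-1],
    [[0,0,0],[0,0,0],-1],
    [[0,0,0],[0,0,0],-1]
  ]
}}

```text
t: 6.7
tool_pos: [0.5609, -0.1184, 0.105]
ee_rot: [0.0, 1.0, -0.009, 0.0]
contact_force: [-1.2, -3.7, 5.2]
opening: 0.435
grip_force: 25.0
```

Gripped at 25 N with a 40 mm opening. I'll pull up.

Call:
{"method": "jog_arm", "body": {
  "steps": [
    [[0,0,-5],[0,0,0],-1],
    [[0,0,-15],[0,0,0],-1],
    [[0,0,-25],[0,0,0],-1],
    [[0,0,-35],[0,0,0],-1],
    [[0,0,-45],[0,0,0],-1]
  ]
}}

```text
t: 7.32
tool_pos: [0.5607, -0.1183, 0.1492]
ee_rot: [0.0, 1.0, -0.009, 0.0]
contact_force: [1.7, -4.0, -3.5]
opening: 0.435
grip_force: 25.0
```

Call:
{"method": "jog_arm", "body": {
  "steps": [
    [[0,0,-8],[0,0,0],-1],
    [[0,0,-13],[0,0,0],-1],
    [[0,0,-17],[0,0,0],-1],
    [[0,0,-21],[0,0,0],-1],
    [[0,0,-25],[0,0,0],-1]
  ]
}}

```text
t: 7.95
tool_pos: [0.5605, -0.1182, 0.1734]
ee_rot: [0.0, 1.0, -0.009, -0.0]
contact_force: [4.3, -5.4, -8.0]
opening: 0.434
grip_force: 25.0
```

The pull rose to 8 N, so the middle tube is following and the first stop has been passed. I'll continue to the second stop (TCP about 0.225).

Call:
{"method": "jog_arm", "body": {
  "steps": [
    [[0,0,-8],[0,0,0],-1],
    [[0,0,-16],[0,0,0],-1],
    [[0,0,-24],[0,0,0],-1],
    [[0,0,-32],[0,0,0],-1],
    [[0,0,-40],[0,0,0],-1]
  ]
}}

```text
t: 8.57
tool_pos: [0.5605, -0.1182, 0.2132]
ee_rot: [0.0, 1.0, -0.009, -0.0]
contact_force: [4.1, -5.5, -9.4]
opening: 0.433
grip_force: 25.0
```

Call:
{"method": "jog_arm", "body": {
  "steps": [
    [[0,0,-4],[0,0,0],-1],
    [[0,0,-7],[0,0,0],-1],
    [[0,0,-9],[0,0,0],-1],
    [[0,0,-11],[0,0,0],-1],
    [[0,0,-11],[0,0,0],-1]
  ]
}}

```text
t: 9.2
tool_pos: [0.5606, -0.1182, 0.2243]
ee_rot: [0.0, 1.0, -0.009, -0.0]
contact_force: [3.1, -5.9, -7.7]
opening: 0.431
grip_force: 25.0
```

```bash
python3 - <<'E'
from h import *
import cv2
cv2.imwrite('pics/s3.png',arm.get_image('scene')[100:260,80:320])
for n in('camera','button_top'):
    print(n,[(np.round(d['at'],4),round(d['score'],2)) for d in arm.landmark_of(n,'scene')[:2]])
go([.5615,-.1185,.225])
E
```

```text
camera [(array([ 0.5612, -0.1173,  0.2427]), 0.92)]
button_top [(array([ 0.6588, -0.1234,  0.0969]), 0.59)]
t 9.35 pos [ 0.56052906 -0.1182271   0.22429961] f [ 3.92887131 -5.36257268 -7.26128848] open 0.4378891681583564
shift mm [ 1.   0.3 -0.7]
```

View pics/s3.png

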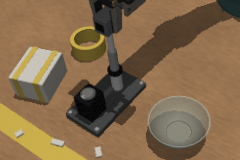

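The picture shows the pole extended, the camera in the fingers at about (110,10) and the bystanders unmoved. I'll nudge up to feel the hard stop.

Call:
{"method": "jog_arm", "body": {
  "steps": [
    [[0,0,-1],[0,0,0],-1],
    [[0,0,-2],[0,0,0],-1],
    [[0,0,-2],[0,0,0],-1],
    [[0,0,-2],[0,0,0],-1],
    [[0,0,-2],[0,0,0],-1]
  ]
}}

```text
t: 9.98
tool_pos: [0.5603, -0.1182, 0.2252]
ee_rot: [0.0, 1.0, -0.009, -0.001]
contact_force: [4.8, -4.5, -12.7]
opening: 0.435
grip_force: 25.0
```

The pull rises to 12.7 N and the motion stops, so this is the second stop. I'll hand in.

Call:
{"method": "jog_arm", "body": {
  "steps": [
    [[0,0,0],[0,0,0],-1],
    [[0,0,0],[0,0,0],-1],
    [[0,0,0],[0,0,0],-1],
    [[0,0,0],[0,0,0],-1]
  ]
}}

```text
t: 10.48
tool_pos: [0.5603, -0.1182, 0.2252]
ee_rot: [0.0, 1.0, -0.009, -0.001]
contact_force: [5.5, -5.6, -12.7]
opening: 0.43
grip_force: 25.0
```

```bash
python3 -c "
from h import *
go([.5605,-.118,.225]);print(arm.job_done())"
```

```text
t 10.475 pos [ 0.56031216 -0.11820815  0.22518629] f [  5.49219188  -5.61776597 -12.72306882] open 0.42974032933832074
shift mm [ 0.2 -0.2  0.2]
the job is handed in; nothing more can be done
None
```

I pressed the button fully down, drew the camera up to the second stop and handed the job in at about 10.5 s, with the camera still held there at 25 N per finger; no verdict was shown.

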